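# Empty the can chute through its rocker gate

### The arm

A 6-joint arm with a two-finger parallel gripper is mounted at the origin on the work surface. World frame = base frame: x ahead of the robot, y to its left, z up, the work surface at z = 0. Lengths are in m, angles in rad, forces in N, time in s.
With the tool pointing down it reaches from about 0.25 to 0.725 m from the base axis. Payload 4 kg.
Tool frame: the origin (TCP) lies at the very end of the fingers, on their centre line; the grasp point (between the pads) lies 19 mm behind it; z points along the fingers, y is the line along which they close (so a half turn about z gives the same grasp; the last joint's range is limited). The gripper opens to 85 mm and grips with 20 to 120 N. Pads are 22 mm wide; open, the fingers measure 114 mm over their backs; the gripper's body (76 mm by 85 mm) begins 54 mm behind the grasp point. The pads swing forward as they close: fully open they stand 13 mm farther back than shut.
Start: joints at [1.149, 0.241, 0.005, 1.335, 0, 1.571], TCP at [0.205, 0.456, 0.231] pointing down, gripper open.
Joint ranges: [-2.72, 2.72], [-1.05, 1.87], [-1.09, 1.28], [-1.99, 2.15], [-1.42, 1.44], [-3.14, 3.14]. Speed limits (rad/s): [2.79, 2.79, 3.14, 3.14, 3.14, 3.14].

### API

Orientations are given as a unit quaternion [x, y, z, w].
In Python, from workcell import bot gives the robot as it stands.
- The arm moves only by the tool carry_out, never from a script. Its argument "increments" is one flat list of numbers, 5 for each row, row after row: the finger opening in cm, from 0 to 8.54, then the shift along the tool's x, y, z in cm, then the turn about the tool's z in rad. A call has exactly 5 rows; each row shifts and turns the commanded pose from where the row before left it, along the tool's axes as they then stand; what a row does not reach is not made up. A row lasts 1/8 s, in which the tool goes at most 62.5 mm and 10.7 degrees, less where a joint would pass 70% of its speed; a pose out of reach is approached as far as the arm can. A call with a gripper value outside its range is refused whole. The fingers move at their own pace and stop on an object; the grip force is fixed at half the most. Time passes only in rows, so rows that do not move let the fingers close, or fill a call up. It gives the time, the measured TCP pose, the force, the opening and the grip force at its end, in the units of the state.
- bot.get_obs(): the state, without advancing time (a new reading comes with each control period).
- bot.camera(name): name is "scene" or "side" or "wrist"; returns a dict with "pixels" (420x560x3 uint8, blue, green, red), "range_z" (420x560 float32, m along the optical axis (not along the pixel's ray), 0 where there is no reading), "mtx" (3x3 intrinsics, pixels), "eye" and "attitude" of the camera in the world. Camera axes: x right, y down, z forward; pixel columns grow to the right and rows downward; lengths in m; the calibration is good to about 2 mm. A picture is of the moment at which its call begins.
- bot.job_done(): hands the job in; it is judged then, once.
Trained networks look in a picture, given as the dict that the camera call returned (one of the last four; its "shot" number tells which), for a name from the list of things; names that differ only in an ending like _2 or _b are one class to them, and where a whole thing is asked for, a point or a joint stands for the part that bears it (a point fixed in the world has none). Each returns a list of dicts, best first, with "p" (0 to 1); they miss things now and then, are a little off and sometimes report something else, mostly with a low value. They report only what shows in the picture. A call takes as long as a camera call. They do not tell look-alikes from the thing itself.
- bot.find_in(picture, name): "xyz" ([x, y, z] in m, in the coordinates of the camera as it stood for that picture, good to about 4 mm: the middle of the surface that is visible of it).
- bot.regions_of(picture, name): "mask" (420x560 bool, what is visible of it).
- bot.place_of(picture, name): "xyz" ([x, y, z] in m, in the coordinates of the camera as it stood for that picture, good to about 4 mm: a listed point, or the origin of a listed thing).
The state is a dict: "clock": time; "joint_pos": joint angles; "joint_vel": joint speeds; "tau": joint torques, N m; "eef_pos": TCP position; "tool_rot": TCP orientation; "ft_force": force on the tool from outside, world axes, zero at the start; "ft_torque": the same for the moment, N m; "grip_width": finger opening in m; "grasp_force": force on a finger pad.
Only numpy, scipy, OpenCV 4.12 (cv2) and the standard library are available. Lean on these libraries where they do the work, as an engineer would, in place of code of your own. Each camera call takes 0.05 s, during which the arm holds its last target. There are 200 camera calls.

### The job

Empty the can chute: press the paddle at the upper end of its rocking lever down until the gate at the other end is lifted clear of the cans, and hold it down until all three tuna cans have rolled into the grey bin by themselves. Then let the paddle come up again so that the gate is shut, and move clear. Touch neither the cans nor the gate plate, and leave everything else on the worktop where it is.

Things in the scene. Friction and masses are not known exactly. Their poses are not given: they have to be found in the camera images.
- chute: Fixed can chute: steel lane on four legs, 280 mm long, 43 mm wide inside, clear side walls 43 mm high. Origin on the worktop straight below the lever's pivot, z up, may be turned about z; +y = downhill, x across. Lane floor falls 10 degrees, from 161 mm above the worktop at its upper end (y = -100 mm) to 113 mm at its lower end (y = +176 mm). Three cans stand on edge in it, one behind the other.
- rocker (a joint): Rocking lever, rad: 0 = at rest, gate down; grows as the paddle goes down, to a rigid stop at 0.40. A can passes the gate only above about 0.33. Steel yoke straddling the lane; pivot axis along the chute's x, 233 mm above the chute's origin. Weight and spring bring it back to 0 once let go; at the paddle it takes about 1.5 N to start and 2.5 N to hold at the stop.
- paddle: Press paddle at the lever's uphill end: flat steel plate 74 mm (x, across) by 48 mm (y, downhill), nothing above it. Origin: centre of its top face, z out of that face. At rest about 260 mm above the worktop, 120 mm uphill of the chute's origin, sloping 10 degrees down towards the chute; moves down about 48 mm on a 122 mm radius about the pivot (sideways under 10 mm).
- gate: Gate at the downhill end of the lever: a steel plate 40 mm wide, 66 mm high, 4 mm thick, hanging across the lane 128 mm downhill of the pivot. Origin at the middle of its lower edge, z up the plate. Moved only by the lever; the robot is not to touch it.
- bin: Fixed open grey collecting bin under the lower end of the chute: 190 mm (x) by 320 mm (y), 92 mm high, walls 4 mm. Origin at the centre of its underside, z up, y downhill as the chute's within a few degrees.
- can1: Empty rinsed steel tuna can, 66 mm diameter, 38 mm long, about 35 g, standing on edge in the lane against the gate; rolls by itself once the gate is up and reaches the bin in a second or two. Origin at its centre, x along its axis (across the lane). The robot is not to touch it.
- can2: Empty rinsed steel tuna can, 66 mm diameter, 38 mm long, about 35 g, standing on edge in the lane behind can 1; rolls by itself once the gate is up and reaches the bin in a second or two. Origin at its centre, x along its axis (across the lane). The robot is not to touch it.
- can3: Empty rinsed steel tuna can, 66 mm diameter, 38 mm long, about 35 g, standing on edge in the lane behind can 2, uppermost; rolls by itself once the gate is up and reaches the bin in a second or two. Origin at its centre, x along its axis (across the lane). The robot is not to touch it.
- bottle: Bystander: green glass bottle, 65 mm diameter, 215 mm tall, standing on the worktop on the side of the chute away from the robot. Origin at the centre of its foot.
- carton: Bystander: transparent egg carton for six, 105 x 158 x 62 mm, lying on the worktop uphill of the chute's upper end. Origin at the centre of its underside.
- cap: Bystander: red plastic bottle cap, 31 mm diameter, 13 mm high, on the worktop on the robot's side of the chute. Origin at the centre of its underside.
- tuna: Bystander: flat steel tuna can, 85 mm diameter, 35 mm high, lying flat on the worktop on the robot's side of the chute. Origin at the centre of its underside.
- crushed1: Bystander: flattened drink can, 74 x 18 x 114 mm, standing upright in a slot of the clear acrylic rack (120 x 110 mm, 70 mm high) on the far side of the chute. Origin at the centre of its lower edge.
- crushed2: Bystander: flattened drink can, 74 x 18 x 114 mm, standing upright in a slot of the clear acrylic rack (120 x 110 mm, 70 mm high) on the far side of the chute. Origin at the centre of its lower edge.
- crushed3: Bystander: flattened drink can, 74 x 18 x 114 mm, standing upright in a slot of the clear acrylic rack (120 x 110 mm, 70 mm high) on the far side of the chute. Origin at the centre of its lower edge.
Things that resemble listed ones, but are neither listed nor needed, are in the scene too. Leave any red or turquoise look-alike of the can2 alone.

How it is judged:
On the way, in this order (a step that is already met when the one before it is completed fails the run):
1. The paddle is being pressed down and the gate is rising (value of joint rocker above 0.15 rad and contact force between any of the fingers, the arm and paddle above 0.3 N), for 0.05 s.
2. With the paddle still held down, all three cans are in the bin (x of can1 in the frame of bin between -0.1 and 0.1 m and y of can1 in the frame of bin between -0.16 and 0.16 m and z of can1 in the frame of bin between 0 and 0.115 m and x of can2 in the frame of bin between -0.1 and 0.1 m and y of can2 in the frame of bin between -0.16 and 0.16 m and z of can2 in the frame of bin between 0 and 0.115 m and x of can3 in the frame of bin between -0.1 and 0.1 m and y of can3 in the frame of bin between -0.16 and 0.16 m and z of can3 in the frame of bin between 0 and 0.115 m and value of joint rocker above 0.3 rad), for 0.1 s.
At the end, for the whole second after the job is handed in: All three cans lie at rest (slower than 0.05 m/s) inside the bin, their centres within its walls and below 115 mm above its underside (resting in the bin or on one another, not on the chute); the lever is back within 0.04 rad of rest, gate down (x of can1 in the frame of bin between -0.1 and 0.1 m and y of can1 in the frame of bin between -0.16 and 0.16 m and z of can1 in the frame of bin between 0 and 0.115 m and x of can2 in the frame of bin between -0.1 and 0.1 m and y of can2 in the frame of bin between -0.16 and 0.16 m and z of can2 in the frame of bin between 0 and 0.115 m and x of can3 in the frame of bin between -0.1 and 0.1 m and y of can3 in the frame of bin between -0.16 and 0.16 m and z of can3 in the frame of bin between 0 and 0.115 m and value of joint rocker below 0.04 rad and linear speed of each of can1, can2, can3 below 0.05 m/s); the robot touches nothing.
It fails at once if The robot touches or carries a can of the chute (contact force between any of the fingers, the arm and can1 above 0.3 N or contact force between any of the fingers, the arm and can2 above 0.3 N or contact force between any of the fingers, the arm and can3 above 0.3 N).
It fails at once if A can is lifted out of the chute (height (world z) of any of can1, can2, can3 above 0.24 m).
It fails at once if The robot works the gate plate itself instead of the paddle (contact force between any of the fingers, the arm and gate above 0.5 N).
It fails at once if A bystander (bottle, egg carton, bottle cap, flat tuna can, crushed cans) is moved or lifted by more than 30 mm (distance of any of bottle, carton, cap, tuna, crushed1, crushed2, crushed3 from where it was at the start of the episode above 0.03 m).
It fails at once if The green bottle is tipped (angle between bottle's own z axis and vertical above 0.3 rad).
It also fails if it takes over 38 s, if anything falls off the work surface, if the arm or the gripper's body presses on something with over 40 N, if the wrist force passes 120 N, or if a joint passes its speed limit or range.

## Working session

There is one attempt and no reset: what is moved stays moved. The work goes in short steps, Python scripts to look and compute and a tool call to move; the robot and the scene stay as the last step left them, time stands still between calls to the robot, and variables do not carry over. Pictures are saved under pics/ and viewed, at most 10 in all, crops included, and the job is handed in when it is done.

Besides the shell and the picture viewer there is one more tool, called after "Request:" as name(argument=value, ...) on one line, values as JSON. carry_out: Moves the arm, as the interface text tells. Its arguments: {"type":"object","properties":{"increments":{"type":"array","items":{"type":"number"}}},"required":["increments"]}

```bash
mkdir -p pics
cat > h.py <<'E'
import numpy as np, cv2
from scipy.spatial.transform import Rotation as R
from workcell import bot
def T(c):
    a=np.array(c["attitude"],float)
    M=a if a.shape==(3,3) else R.from_quat(a).as_matrix()
    return M,np.array(c["eye"])
def w(c,p): M,e=T(c); return M@np.array(p)+e
def cloud(c):
    z=c["range_z"];v,u=np.indices(z.shape);K=c["mtx"]
    P=np.stack([(u-K[0,2])/K[0,0]*z,(v-K[1,2])/K[1,1]*z,z],-1)
    M,e=T(c); return P@M.T+e
def px(c,p):
    M,e=T(c); q=c["mtx"]@(M.T@(np.array(p)-e)); return (q[:2]/q[2]).round()
E
python3 - <<'E'
from h import *
np.set_printoptions(precision=3,suppress=True)
o=bot.get_obs(); print(o["clock"],o["eef_pos"],o["tool_rot"],o["grip_width"])
for n in ("scene","side"):
    c=bot.camera(n); cv2.imwrite(f"pics/{n}0.png",c["pixels"]); print(n,c["eye"],c["attitude"])
    for t in ("chute","paddle","gate","bin","can1","bottle","carton","cap","tuna","crushed1"):
        for d in bot.place_of(c,t)[:4]:
            if d["p"]>.2: p=w(c,d["xyz"]); print(t,round(d["p"],2),p,px(c,p))
    P=cloud(c)
    for d in bot.regions_of(c,"paddle")[:2]:
        m=d["mask"]&(c["range_z"]>0); q=P[m]; print("mask",d["p"],m.sum(),np.median(q,0),q.min(0),q.max(0))
E
```

```text
0.0 [0.204 0.456 0.23 ] [ 0.209  0.978 -0.001 -0.   ] 0.08534751541669833
scene [1.098 0.483 1.069] [ 0.392  0.864 -0.287 -0.133]
chute 0.83 [ 0.508 -0.072  0.005] [269. 204.]
paddle 0.95 [ 0.504 -0.185  0.265] [232. 109.]
gate 0.41 [0.517 0.048 0.144] [304. 197.]
bin 0.66 [0.542 0.262 0.   ] [365. 288.]
can1 0.85 [0.35  0.114 0.035] [363. 198.]
can1 0.68 [0.513 0.013 0.163] [294. 183.]
can1 0.65 [ 0.51  -0.052  0.172] [274. 166.]
can1 0.65 [0.798 0.007 0.031] [209. 291.]
bottle 0.62 [0.686 0.065 0.001] [262. 280.]
carton 0.8 [ 0.523 -0.375  0.002] [187. 152.]
cap 0.55 [0.394 0.018 0.001] [323. 197.]
tuna 0.44 [ 0.384 -0.157  0.003] [276. 162.]
crushed1 0.86 [ 0.654 -0.201  0.009] [194. 210.]
crushed1 0.72 [ 0.664 -0.137  0.009] [209. 226.]
crushed1 0.55 [ 0.659 -0.172  0.01 ] [201. 217.]
mask 0.94 530 [ 0.505 -0.187  0.262] [ 0.282 -0.439  0.   ] [ 0.541 -0.161  0.269]
side [ 0.452 -0.835  0.797] [ 0.882 -0.058  0.033 -0.467]
chute 0.93 [ 0.512 -0.067 -0.001] [266. 301.]
paddle 0.87 [ 0.502 -0.187  0.259] [264. 253.]
gate 0.5 [0.516 0.047 0.146] [262. 229.]
bin 0.65 [ 0.545  0.265 -0.003] [266. 226.]
can1 0.95 [0.802 0.012 0.032] [366. 262.]
can1 0.9 [0.347 0.108 0.036] [202. 253.]
can1 0.63 [0.517 0.014 0.163] [263. 232.]
can1 0.57 [ 0.823 -0.136  0.036] [392. 299.]
bottle 0.65 [ 0.691  0.061 -0.002] [323. 263.]
carton 0.75 [ 0.523 -0.379  0.   ] [287. 414.]
cap 0.58 [0.394 0.013 0.001] [220. 283.]
tuna 0.83 [ 0.393 -0.156  0.002] [220. 331.]
crushed1 0.48 [ 0.514 -0.047  0.177] [265. 242.]
mask 0.79 646 [ 0.505 -0.204  0.261] [ 0.467 -0.217 -0.001] [0.584 0.096 0.267]
```

View pictures.

View pics/scene0.png

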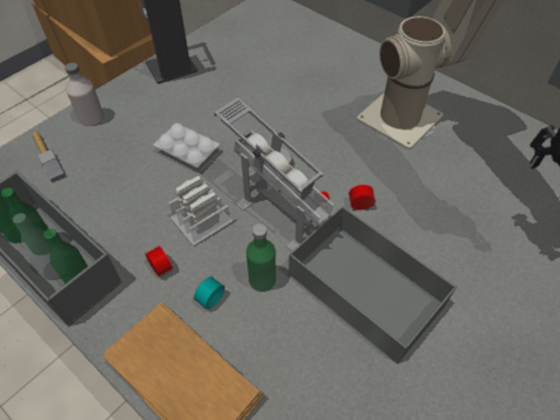

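View pics/side0.png

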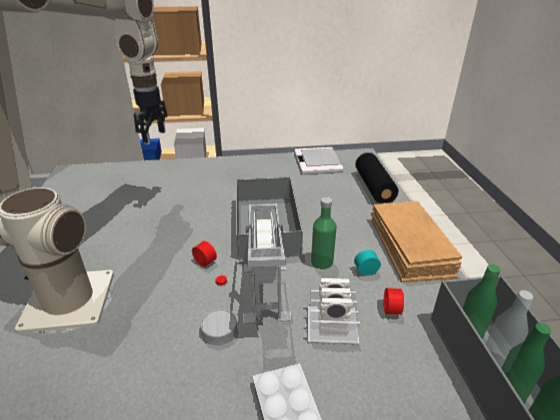

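Run:
```python
from h import *
c=bot.camera("scene"); 
cv2.imwrite("pics/crop.png",cv2.resize(c["pixels"][60:260,170:370],None,fx=3,fy=3,interpolation=cv2.INTER_CUBIC))
o=bot.get_obs(); M=R.from_quat(o["tool_rot"]).as_matrix(); print(M.round(3))
print("tool shift cm to 60mm above paddle", (M.T@(np.array([.504,-.192,.33])-o["eef_pos"])*100).round(1))
```

```text
[[-0.912  0.409  0.   ]
 [ 0.409  0.912  0.   ]
 [-0.     0.    -1.   ]]
tool shift cm to 60mm above paddle [-53.8 -46.9  -9.9]
```

View pics/crop.png

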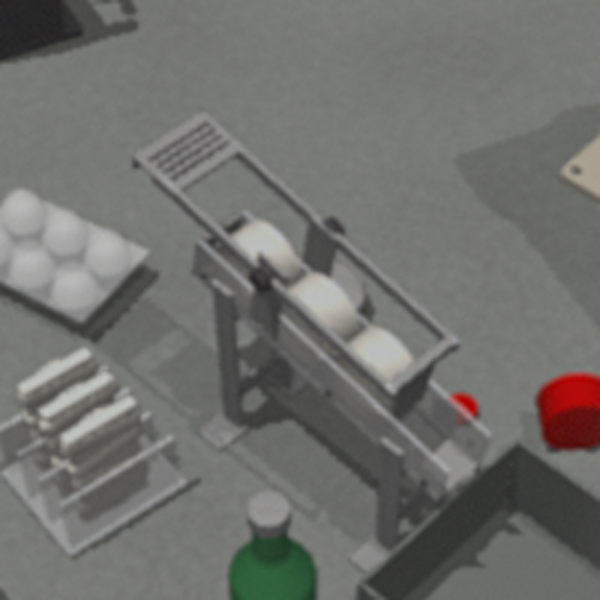

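Paddle is the slotted plate at scene (232,109) and side (264,253), confirmed in the crop at the uphill end. The white cans in the lane are at about (258,145), (275,165) and (297,180). The look-alikes, red at (362,197) and (159,260) and turquoise at (210,292), lie on the table and stay alone. Both views put the paddle at about (0.504, -0.187, 0.262), which matches the text. First I rise, close the fingers and turn.

Request:
carry_out(increments=[0, 0, 0, -2.6, 0.17, 0, 0, 0, -2.6, 0.17, 0, 0, 0, -2.6, 0.17, 0, 0, 0, -2.6, 0.17, 0, 0, 0, -2.6, 0.17])

```text
clock: 1.88
eef_pos: [0.2047, 0.4561, 0.3622]
tool_rot: [0.596, 0.803, 0.0, -0.0]
ft_force: [-0.9, 0.5, -0.1]
grip_width: -0.0
grasp_force: 0.0
```

Request:
carry_out(increments=[0, 0, 0, 0, 0.17, 0, 0, 0, 0, 0.17, 0, 0, 0, 0, 0, 0, 0, 0, 0, 0, 0, 0, 0, 0, 0])

```text
clock: 2.5
eef_pos: [0.2047, 0.4561, 0.3612]
tool_rot: [0.721, 0.693, -0.0, 0.0]
ft_force: [0.2, -0.2, -0.4]
grip_width: 0.0001
grasp_force: 0.0
```

Run:
```python
from h import *
o=bot.get_obs(); M=R.from_quat(o["tool_rot"]).as_matrix(); print(o["clock"],o["eef_pos"],o["grip_width"],o["joint_pos"],M.round(3))
print((M.T@(np.array([.504,-.190,.33])-o["eef_pos"])*100).round(1))
```

```text
2.5 [0.2046731  0.45612662 0.36121041] 6.91310996000014e-05 [ 1.14901150e+00  2.27235565e-01  3.21465918e-01  1.66527704e+00
 -6.70782375e-06  2.75952521e+00] [[ 0.04   0.999 -0.   ]
 [ 0.999 -0.04  -0.   ]
 [-0.    -0.    -1.   ]]
[-63.4  32.5   3.1]
```

Request:
carry_out(increments=[0, -4.2, 2.2, 0, 0, 0, -4.2, 2.2, 0, 0, 0, -4.2, 2.2, 0, 0, 0, -4.2, 2.2, 0, 0, 0, -4.2, 2.2, 0, 0])

```text
clock: 3.12
eef_pos: [0.3064, 0.2405, 0.3614]
tool_rot: [0.721, 0.693, 0.0, 0.0]
ft_force: [1.0, 1.0, 0.5]
grip_width: 0.0001
grasp_force: 0.0
```

Request:
carry_out(increments=[0, -4.2, 2.2, 0, 0, 0, -4.2, 2.2, 0, 0, 0, -4.2, 2.2, 0, 0, 0, -4.2, 2.2, 0, 0, 0, -4.2, 2.2, 0, 0])

```text
clock: 3.75
eef_pos: [0.4077, 0.026, 0.3615]
tool_rot: [0.721, 0.693, 0.0, 0.0]
ft_force: [1.8, -0.3, 0.4]
grip_width: -0.0005
grasp_force: 0.0
```

Request:
carry_out(increments=[0, -4.2, 2.2, 0, 0, 0, -4.2, 2.2, 0, 0, 0, -4.2, 2.2, 0, 0, 0, -4.2, 2.2, 0, 0, 0, -4.2, 2.2, 0, 0])

```text
clock: 4.38
eef_pos: [0.5091, -0.1883, 0.3613]
tool_rot: [0.721, 0.693, 0.0, 0.0]
ft_force: [0.6, 0.6, 0.4]
grip_width: -0.0001
grasp_force: 0.0
```

Run:
```python
from h import *
o=bot.get_obs(); print(o["clock"],o["eef_pos"],o["tool_rot"],o["joint_pos"],o["ft_force"])
c=bot.camera("wrist"); cv2.imwrite("pics/w1.png",c["pixels"])
P=cloud(c)
for d in bot.place_of(c,"paddle")[:2]: print(d["p"],w(c,d["xyz"]))
for d in bot.regions_of(c,"paddle")[:2]:
    m=d["mask"]&(c["range_z"]>0); q=P[m]; q=q[abs(q[:,2]-.26)<.02]; print(d["p"],np.percentile(q,[2,50,98],axis=0).round(3))
```

```text
4.375 [ 0.50909815 -0.18832982  0.36132922] [7.21171510e-01 6.92756537e-01 1.57295647e-04 9.52985900e-05] [-3.54428703e-01  3.20550919e-01  4.47155998e-01  1.69709273e+00
  2.00041536e-04  1.25655520e+00] [0.57160534 0.62991694 0.35140251]
0.62 [ 0.50544717 -0.18676602  0.26421516]
0.75 [[ 0.468 -0.212  0.257]
 [ 0.502 -0.189  0.262]
 [ 0.537 -0.166  0.266]]Traceback (most recent call last):
  File "<stdin>", line 7, in <module>
    return _quantile_unchecked(
        a, q, axis, out, overwrite_input, method, keepdims, weights)
    return _ureduce(a,
                    func=_quantile_ureduce_func,
    ...<5 lines>...
                    overwrite_input=overwrite_input,
                    method=method)
    r = func(a, **kwargs)
    result = _quantile(arr,
                       quantiles=q,
    ...<2 lines>...
                       out=out,
                       weights=wgt)
    slices_having_nans = np.isnan(arr[-1, ...])
                                  ~~~^^^^^^^^^
IndexError: index -1 is out of bounds for axis 0 with size 0
```

View pics/w1.png

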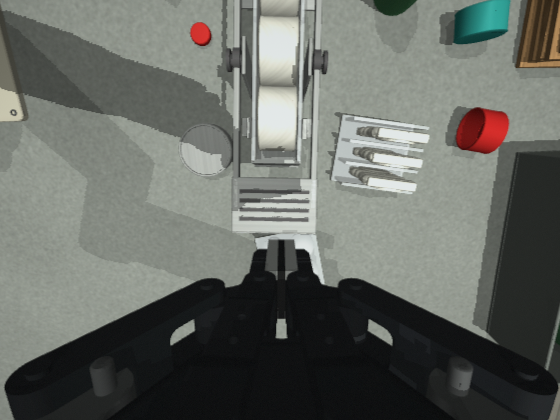

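The wrist view shows the paddle at about (275,207), centred at (0.504, -0.187, 0.262), with the lane and cans downhill of it. The fingertips are above it and shut. I correct by 5 mm and descend.

Request:
carry_out(increments=[0, -0.2, -0.5, -2, 0, 0, 0, 0, 3, 0, 0, 0, 0, 3, 0, 0, 0, 0, 3, 0, 0, 0, 0, 1.5, 0])

```text
clock: 5.15
eef_pos: [0.5023, -0.1869, 0.275]
tool_rot: [0.721, 0.693, -0.0, -0.001]
ft_force: [-0.1, 0.2, -0.0]
grip_width: -0.0001
grasp_force: 0.0
```

Request:
carry_out(increments=[0, 0, 0, 0.6, 0, 0, 0, 0, 0.6, 0, 0, 0, 0, 0.6, 0, 0, 0, 0, 0.6, 0, 0, 0, 0, 0.6, 0])

```text
clock: 5.78
eef_pos: [0.5039, -0.189, 0.2465]
tool_rot: [0.722, 0.692, 0.0, 0.001]
ft_force: [0.1, -0.4, 1.9]
grip_width: -0.0001
grasp_force: 0.9
```

Request:
carry_out(increments=[0, 0, 0, 0.6, 0, 0, 0, 0, 0.6, 0, 0, 0, 0, 0.5, 0, 0, 0, 0, 0.4, 0, 0, 0, 0, 0, 0])

```text
clock: 6.4
eef_pos: [0.5032, -0.1882, 0.2247]
tool_rot: [0.721, 0.693, -0.0, -0.001]
ft_force: [0.4, -0.4, -0.0]
grip_width: -0.0001
grasp_force: 0.1
```

Run:
```python
from h import *
c=bot.camera("side"); o=bot.get_obs(); print(o["eef_pos"],o["ft_force"])
cv2.imwrite("pics/s2.png",cv2.resize(c["pixels"][120:360,160:400],None,fx=2.5,fy=2.5,interpolation=cv2.INTER_CUBIC))
for t in("paddle","gate","can1"):
    for d in bot.place_of(c,t)[:6]: print(t,round(d["p"],2),w(c,d["xyz"]).round(3))
```

```text
[ 0.50307809 -0.18810233  0.22479194] [-0.67661354  0.13465527  0.659297  ]
paddle 0.7 [ 0.503 -0.184  0.223]
gate 0.51 [ 0.508 -0.08   0.182]
can1 0.88 [ 0.822 -0.137  0.036]
can1 0.81 [0.348 0.104 0.033]
can1 0.73 [0.802 0.01  0.033]
can1 0.53 [ 0.512 -0.078  0.18 ]
```

View pics/s2.png

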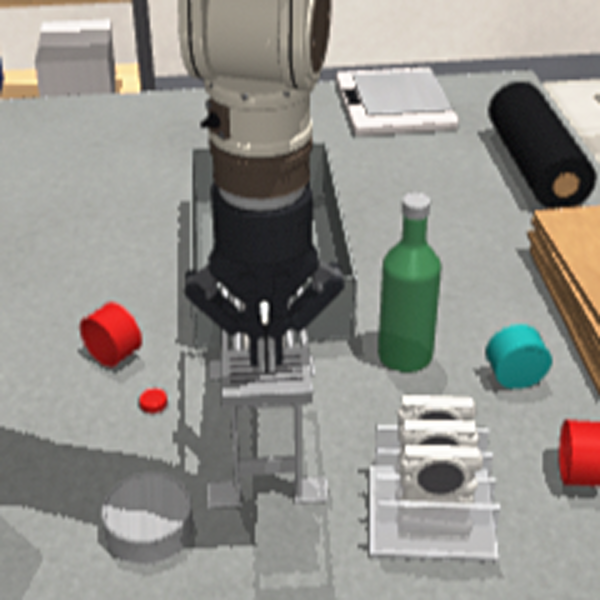

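The paddle is under the fingertips at crop (267,370) and has been pressed to about 0.223. It needs a few more mm to the stop.

Request:
carry_out(increments=[0, 0, 0, 0.3, 0, 0, 0, 0, 0.3, 0, 0, 0, 0, 0.2, 0, 0, 0, 0, 0, 0, 0, 0, 0, 0, 0])

```text
clock: 7.22
eef_pos: [0.5036, -0.1886, 0.2174]
tool_rot: [0.721, 0.692, 0.0, 0.0]
ft_force: [0.0, 0.8, 3.0]
grip_width: -0.0001
grasp_force: 1.1
```

Run:
```python
from h import *
c=bot.camera("scene"); o=bot.get_obs(); print(o["eef_pos"],o["ft_force"])
cv2.imwrite("pics/sc3.png",c["pixels"][60:400,150:480])
for t in("paddle","gate","can1"):
    for d in bot.place_of(c,t)[:6]: print(t,round(d["p"],2),w(c,d["xyz"]).round(3))
```

```text
[ 0.50360886 -0.18861286  0.21743102] [-0.44069842  1.44784973  2.25622794]
paddle 0.67 [ 0.501 -0.19   0.218]
gate 0.71 [0.517 0.071 0.192]
can1 0.87 [0.349 0.111 0.033]
can1 0.84 [0.526 0.2   0.038]
can1 0.84 [0.525 0.157 0.101]
can1 0.78 [0.519 0.098 0.148]
can1 0.77 [0.804 0.008 0.035]
can1 0.65 [ 0.823 -0.139  0.031]
```

View pics/sc3.png

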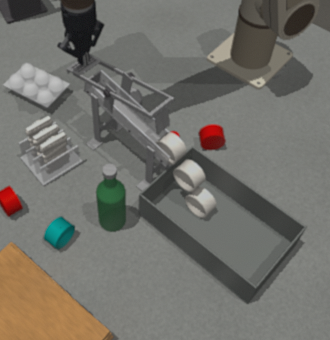

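The gate is lifted and the cans are rolling: two are in or entering the bin at crop (202,203) and (188,177), and the last is at the lip at (173,148). I hold.

Request:
carry_out(increments=[0, 0, 0, 0, 0, 0, 0, 0, 0, 0, 0, 0, 0, 0, 0, 0, 0, 0, 0, 0, 0, 0, 0, 0, 0])

```text
clock: 8.05
eef_pos: [0.5036, -0.1887, 0.2173]
tool_rot: [0.721, 0.692, 0.0, 0.0]
ft_force: [0.4, 0.8, 3.1]
grip_width: -0.0
grasp_force: 1.2
```

Request:
carry_out(increments=[0, 0, 0, 0, 0, 0, 0, 0, 0, 0, 0, 0, 0, 0, 0, 0, 0, 0, 0, 0, 0, 0, 0, 0, 0])

```text
clock: 8.68
eef_pos: [0.5036, -0.1887, 0.2173]
tool_rot: [0.721, 0.692, 0.0, 0.0]
ft_force: [0.3, 1.7, 2.4]
grip_width: 0.0001
grasp_force: 1.2
```

Request:
carry_out(increments=[0, 0, 0, 0, 0, 0, 0, 0, 0, 0, 0, 0, 0, 0, 0, 0, 0, 0, 0, 0, 0, 0, 0, 0, 0])

```text
clock: 9.3
eef_pos: [0.5036, -0.1887, 0.2173]
tool_rot: [0.721, 0.692, 0.0, 0.0]
ft_force: [0.8, 0.8, 2.1]
grip_width: 0.0004
grasp_force: 1.2
```

Run:
```python
from h import *
c=bot.camera("scene"); o=bot.get_obs(); print(o["eef_pos"],o["ft_force"])
cv2.imwrite("pics/sc4.png",c["pixels"][60:400,150:480])
for t in("paddle","gate","can1","bin"):
    for d in bot.place_of(c,t)[:6]: print(t,round(d["p"],2),w(c,d["xyz"]).round(3))
```

```text
[ 0.50354939 -0.18863879  0.217324  ] [0.28673013 1.96670381 2.5188009 ]
paddle 0.52 [ 0.502 -0.188  0.217]
gate 0.69 [0.516 0.07  0.19 ]
gate 0.31 [ 0.653 -0.202  0.007]
can1 0.97 [ 0.824 -0.138  0.028]
can1 0.88 [0.532 0.311 0.035]
can1 0.8 [0.8   0.009 0.033]
can1 0.74 [0.349 0.111 0.031]
can1 0.72 [0.541 0.383 0.036]
can1 0.66 [0.528 0.148 0.04 ]
bin 0.88 [ 0.541  0.264 -0.001]
bin 0.71 [ 0.666 -0.133  0.011]
bin 0.6 [ 0.51  -0.066  0.002]
```

View pics/sc4.png

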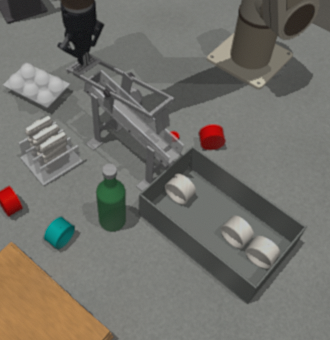

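All three cans are in the bin, at crop (180,190), (237,232) and (262,250), with the paddle still down. Now I release it slowly and rise clear.

Request:
carry_out(increments=[0, 0, 0, -0.8, 0, 0, 0, 0, -0.8, 0, 0, 0, 0, -0.8, 0, 0, 0, 0, -0.8, 0, 0, 0, 0, -0.8, 0])

```text
clock: 10.18
eef_pos: [0.5036, -0.1882, 0.2578]
tool_rot: [0.721, 0.693, 0.0, -0.0]
ft_force: [-0.1, 0.2, 1.0]
grip_width: 0.0001
grasp_force: 0.5
```

Request:
carry_out(increments=[0, 0, 0, -0.8, 0, 0, 0, 0, -1.5, 0, 0, 0, 0, -3, 0, 0, 0, 0, -3, 0, 0, 0, 0, -3, 0])

```text
clock: 10.8
eef_pos: [0.5034, -0.1887, 0.372]
tool_rot: [0.721, 0.692, 0.0, 0.0]
ft_force: [0.4, 0.5, -0.3]
grip_width: 0.0004
grasp_force: 0.0
```

Request:
carry_out(increments=[0, 0, 0, 0, 0, 0, 0, 0, 0, 0, 0, 0, 0, 0, 0, 0, 0, 0, 0, 0, 0, 0, 0, 0, 0])

```text
clock: 11.42
eef_pos: [0.5033, -0.1886, 0.3698]
tool_rot: [0.721, 0.692, -0.0, -0.0]
ft_force: [-0.6, -0.3, 0.2]
grip_width: 0.0004
grasp_force: 0.0
```

Request:
carry_out(increments=[0, 0, 0, 0, 0, 0, 0, 0, 0, 0, 0, 0, 0, 0, 0, 0, 0, 0, 0, 0, 0, 0, 0, 0, 0])

```text
clock: 12.05
eef_pos: [0.5035, -0.1886, 0.3703]
tool_rot: [0.721, 0.692, 0.0, 0.0]
ft_force: [0.0, -0.0, -0.7]
grip_width: 0.0003
grasp_force: 0.0
```

Run:
```python
from h import *
for k in range(2):
    c=bot.camera("scene"); o=bot.get_obs(); print(o["clock"],o["eef_pos"],o["ft_force"])
    for t in("paddle","gate","can1"):
        for d in bot.place_of(c,t)[:6]: print(t,round(d["p"],2),w(c,d["xyz"]).round(3))
cv2.imwrite("pics/sc5.png",c["pixels"][60:400,150:480])
```

```text
12.1 [ 0.5035276  -0.18860099  0.37032878] [-0.46240882  0.55161676  0.0468901 ]
paddle 0.6 [ 0.501 -0.187  0.264]
gate 0.66 [0.517 0.049 0.145]
gate 0.32 [ 0.504 -0.067  0.003]
can1 0.98 [0.349 0.112 0.038]
can1 0.94 [0.538 0.384 0.035]
can1 0.94 [ 0.825 -0.136  0.034]
can1 0.72 [0.801 0.009 0.032]
can1 0.62 [0.534 0.31  0.036]
12.3 [ 0.50351966 -0.18861687  0.370319  ] [-0.16174922  0.31272621 -0.22015105]
paddle 0.85 [ 0.502 -0.188  0.262]
gate 0.67 [0.517 0.05  0.142]
can1 0.98 [0.536 0.31  0.032]
can1 0.87 [0.8   0.008 0.034]
can1 0.85 [0.529 0.146 0.038]
can1 0.8 [ 0.825 -0.138  0.033]
can1 0.69 [0.54  0.382 0.034]
can1 0.65 [0.35  0.11  0.033]
```

View pics/sc5.png

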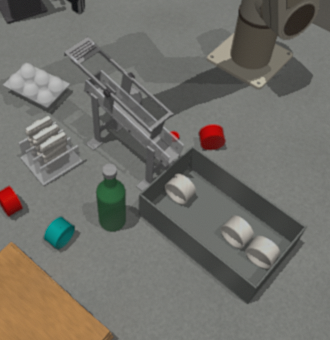

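The picture shows the gate down, the paddle up at crop (85,50), and the three cans at rest in the bin. The arm is clear, so I hand in.

```bash
python3 -c "
from workcell import bot
print(bot.job_done())"
```

```text
the job is handed in; nothing more can be done
None
```

All three cans rolled into the bin with the paddle held down, the lever is back at rest with the gate shut, the arm is clear, and the job is handed in; the hand-in returned no verdict.

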